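# Clear an off-weight carton through the reject flap

## Robot

A 6-joint arm with a two-finger parallel gripper is mounted at the origin on the work surface. World frame = base frame: x ahead of the robot, y to its left, z up, the work surface at z = 0. Lengths are in mm, angles in degrees, forces in N, time in s.
With the tool pointing down it reaches from about 300 to 850 mm from the base axis. Payload 4.2 kg.
Tool frame: the origin (TCP) lies on the centre line of the jaws, within the pads' length; the fingertips stand env.nose_length ahead of it and the grasp point (between the pads) lies 2 mm behind it (env.nose_length is the distance from the TCP to the fingertips, in mm); z points along the fingers, y is the direction in which the jaws open and shut (so a half turn about z gives the same grasp; the last joint's range is limited). The gripper opens to 91 mm and grips with 3 to 60 N. Pads are 32 mm wide; open, the fingers measure 118 mm over their backs; the gripper's body (76 mm by 178 mm) begins 60 mm behind the grasp point.
Start: joints at [74.255, 18.312, 89.639, -0, 72.044, -1.146], TCP at [144.931, 556.45, 230.976] pointing down, gripper open.
Joint ranges: [-177.97, 177.97], [-48.28, 115.42], [12.27, 149.76], [-77.06, 257.06], [2.81, 150.46], [-146.56, 146.56]. Speed limits (degrees/s): [147.25, 147.25, 180, 180, 180, 180].

## Interface

Orientations are given as [roll, pitch, yaw] about the fixed x, y, z axes, in that order (R = Rz(yaw) Ry(pitch) Rx(roll)).
In Python, from workcell import env gives the robot as it stands. The module is installed in compiled form; this text tells all that it offers.
- The arm moves only by the tool jog_arm, never from a script. Its argument "deltas" is a list that holds one entry, the list of rows, each a list of 5 numbers: the shift along the tool's x, y, z in m, then the turn about the tool's z in degrees, then the finger opening in m, from 0 to 0.0912. A call has 1 to 20 rows; each row is the pose to reach, as a shift and turn from the pose commanded when the call began, along the tool's axes at that moment; what a row does not reach only later rows make up. A row lasts 1/12 s, in which the tool goes at most 41.7 mm and 7.16 degrees, less where a joint would pass 70% of its speed; a pose out of reach is approached as far as the arm can. A call with a gripper value outside its range is refused whole. The fingers move at their own pace and stop on an object; "grip_force" is the grip in N (left out, the last holds). Time passes only in rows, so rows that repeat a pose let the fingers close. It gives the time, the measured TCP pose, the force and the opening at its end, in the units of the state.
- env.state(): the state, without advancing time (a new reading comes with each control period).
- env.grab_frame(name): name is "scene" or "top" or "wrist"; returns the picture (480x640x3 uint8, red, green, blue); there is no depth.
- env.camera_params(name): a dict with "fx", "fy", "cx", "cy" (pixels), "xyz" and "orientation" of the camera in the world. Camera axes: x right, y down, z forward; pixel columns grow to the right and rows downward; lengths in mm; the calibration is good to about 2 mm. The wrist camera is an equidistant fisheye: a pixel r from the principal point sees the ray r / f radians off the axis. A picture is of the moment at which its call begins: read the wrist's pose just before it. camera_params takes no time and is no camera call; for the wrist camera it gives the pose at the moment of the call.
- env.job_done(): hands the job in, once; it reports no verdict.
Trained networks look in the newest picture that a camera, given by its name, has taken for a name from the list of things; names that differ only in an ending like _2 or _b are one class to them, and where a whole thing is asked for, a point or a joint stands for the part that bears it (a point fixed in the world has none). Each returns a list of dicts, best first, with "conf" (0 to 1); they miss things now and then, are a little off and sometimes report something else, mostly with a low value. They report only what shows in the picture. A call takes as long as a camera call. They do not tell look-alikes from the thing itself.
- env.look_for(camera, label): "xyz" ([x, y, z] in mm, in world coordinates, good to about 4 mm: the middle of the surface that is visible of it).
The state is a dict: "time_s": time; "qpos": joint angles; "qvel": joint speeds; "effort": joint torques, N m; "ee_pos": TCP position; "ee_rot": TCP orientation; "force": force on the tool from outside, world axes, zero at the start; "torque": the same for the moment, N m; "gripper_width": finger opening in mm.
Only numpy, scipy, OpenCV 4.12 (cv2) and the standard library are available. Lean on these libraries where they do the work, as an engineer would, in place of code of your own. Each camera call takes 0.05 s, during which the arm holds its last target.

## Task

The small low carton on the outfeed plate is off weight: with one finger push open the sprung flap in the plate's far rail and, holding it open so that the carton is not pressed against it, push the carton along the plate with the other finger until it drops into the reject bin behind. Then take the fingers out and let the flap swing shut by itself. Only push the carton, do not lift it, and leave the other cartons and the jar, cup, bowl and tape on the bench where they are.

Things in the scene. Friction and masses are not known exactly. Their poses are not given: they have to be found in the camera images.
- flap_root (a point): fixed point on the flap's upright hinge axis, at the height of the outfeed plate's top face, 120 mm above the bench. Its x axis points level across the far rail to the reject bin (the way through), y along the rail towards the checkweigher belt, z up. The plate ends at x = +4 mm; beyond is the open bin. Nothing stands above the flap
- plate_mid (a point): middle of the outfeed plate's top face, same axes as flap_root (which lies at x +90, y +70 mm). Bare steel plate, x -130 to +94, y -185 to +185. Far rail on x = 90 to 94, 40 mm high, from y = +82 and y = -79 outwards; there stand 12 mm posts, 56 mm high (hinge side) and 50 mm (stop side); between them only the flap. A like rail closes the end y = -180
- flap (a joint): opening of the steel flap, rad: 0 shut, in line with the rail; grows to 1.6 as its free edge swings out over the bin. 4 mm thick, when shut it reaches 135 mm from the hinge axis towards -y of flap_root, 3 to 52 mm above the plate. A spring always pulls it shut: 0.30 N m when shut, 0.38 at 1.2 rad (7 N held 50 mm from the hinge); it takes half a second to swing shut
- flap_edge (a point): middle of the flap's free edge, moves with the flap: 135 mm from the hinge axis, 25.5 mm above the plate
- carton_c (a point): centre of the small low carton to be rejected: 42 mm (its x) by 56 mm (its y) by 34 mm high, about 0.1 kg, plain cardboard, on the plate before the flap's free half, its front 45 to 80 mm short of it, its centre 17 mm above the plate. Its x axis points roughly through the flap; its back is the 56 mm side away from the flap
- bin_floor (a point): middle of the inner floor of the grey open reject bin below the plate's far edge, 5 mm above the bench; same axes as flap_root. Inside 147 mm along x, 232 mm along y, rim 92 mm above the bench
- long_carton_c (a point): centre of a good carton on the plate, 120 x 50 x 34 mm high, to be left alone
- tall_carton_c (a point): centre of a good carton on the plate, 46 x 46 x 66 mm high, to be left alone
- bowl: steel bowl on the bench, 130 mm wide, 55 mm high; origin under its centre; leave alone
- tape_roll: roll of paper tape lying on the bench, 90 mm wide, 24 mm high; origin under its centre; leave alone
- jar: amber jar with steel cap on the bench, 70 mm wide, 85 mm high; origin under its centre; leave alone
- cup: white cup on the bench, 72 mm wide, 75 mm high; origin under its centre; leave alone
Things that resemble listed ones, but are neither listed nor needed, are in the scene too. Leave any black or blue look-alike of the part that bears carton_c alone.

How it is judged (in metres and radians):
On the way, in this order (a step that is already met when the one before it is completed fails the run):
1. a finger holds the flap at least 0.5 rad open while the carton's centre is still on the plate (value of joint flap above 0.5 rad and contact force between the fingers and flap above 0.3 N and x of carton_c in the frame of flap_root below -0.005 m and height (world z) of carton_c above 0.125 m), for 0.1 s.
2. the carton has dropped below the plate into the bin while the flap is still held open (value of joint flap above 0.5 rad and contact force between the fingers and flap above 0.3 N and height (world z) of carton_c below 0.085 m), for 0.1 s.
At the end, for the whole second after the job is handed in: The small carton lies at rest inside the reject bin, the flap is shut (within 0.06 rad) and still, and both good cartons are within 20 mm of where they stood (x of carton_c in the frame of bin_floor between -0.074 and 0.074 m and y of carton_c in the frame of bin_floor between -0.117 and 0.117 m and z of carton_c in the frame of bin_floor below 0.06 m and linear speed of carton below 0.02 m/s and value of joint flap below 0.06 rad and velocity of joint flap below 0.05 rad/s and distance of each of long_carton_c, tall_carton_c from where it was at the start of the episode below 0.02 m); the robot touches nothing.
It fails at once if the carton is pressed against the flap with more than 1.5 N while it stands on the plate (contact force between carton and flap above 1.5 N and height (world z) of carton_c above 0.13 m).
It fails at once if the carton is lifted more than 12 mm above the plate (height (world z) of carton_c above 0.149 m).
It fails at once if a good carton is moved 20 mm or more (distance of any of long_carton_c, tall_carton_c from where it was at the start of the episode above 0.02 m).
It fails at once if the bowl, tape roll, jar or cup is moved 20 mm or more (distance of any of bowl, tape_roll, jar, cup from where it was at the start of the episode above 0.02 m).
It also fails if it takes over 32 s, if anything falls off the work surface, if the arm or the gripper's body presses on something with over 40 N, if the wrist force passes 120 N, or if a joint passes its speed limit or range.

## Working session

There is one attempt and no reset: what is moved stays moved. The work goes in short steps, Python scripts to look and compute and a tool call to move; the robot and the scene stay as the last step left them, time stands still between calls to the robot, and variables do not carry over. Pictures are saved under pics/ and viewed, and the job is handed in when it is done.

Besides the shell and the picture viewer there is one more tool, called after "Request:" as name(argument=value, ...), one argument or row to a line, values as JSON. jog_arm: Moves the arm, as the interface text tells. Its arguments: {"type":"object","properties":{"deltas":{"type":"array"},"grip_force":{"type":"number"}},"required":["deltas"]}

```bash
mkdir -p pics; python3 - <<'E'
from workcell import env
import cv2
print(env.state(), env.nose_length)
for n in ("scene","top","wrist"):
    im=env.grab_frame(n); cv2.imwrite(f"pics/{n}0.png",im[:,:,::-1]); print(n,env.camera_params(n))
    for l in ("carton_c","flap","long_carton_c","tall_carton_c"):
        print(l,[(d['xyz'],round(d['conf'],2)) for d in env.look_for(n,l)][:4])
E
```

```text
{'time_s': 0.0, 'qpos': array([ 7.42552940e+01,  1.83493457e+01,  8.97069084e+01, -2.60485289e-03,
        7.20440248e+01, -1.14442254e+00]), 'qvel': array([ 0.05930141, -0.00148716,  0.08292107,  0.05084851, -0.12820766,
       -0.03092657]), 'effort': array([ 1.69817686e-03, -4.12461770e+01, -2.31981236e+01,  7.30171893e-02,
        4.55566426e-02, -1.50653468e-04]), 'ee_pos': array([144.80904229, 555.96545323, 230.13986853]), 'ee_rot': array([-1.79899692e+02,  4.73245957e-04,  1.65400522e+02]), 'force': array([ 0.10383509, -0.44069921,  0.09782836]), 'torque': array([0.00928197, 0.04029061, 0.00246536]), 'gripper_width': 91.16655796788116} 17.0
scene {'fx': 501.34684532844415, 'fy': 501.34684532844415, 'cx': 313.9477639548206, 'cy': 240.7260754486581, 'xyz': array([1049.50137569,  459.77086697,  802.24382756]), 'orientation': array([-131.38429368,    0.86443567,  134.8922223 ])}
carton_c [([699.7, -133.6, 35.5], 0.88), ([523.8, 63.6, 155.6], 0.57), ([488.7, -201.1, 31.7], 0.5)]
flap [([583.2, 86.9, 152.0], 0.73), ([649.7, 55.5, 34.8], 0.31)]
long_carton_c [([471.8, -52.4, 154.8], 
[... 173 characters left out ...]
.39054022156077, 'xyz': array([ 351.51569692,  -80.31196102, 1163.870731  ]), 'orientation': array([-171.58214598,   -0.38965433,  -91.48138055])}
carton_c [([504.9, 54.4, 155.4], 0.98), ([690.5, -129.8, 33.3], 0.97), ([488.4, -193.0, 35.6], 0.63)]
flap [([580.3, 85.5, 160.1], 0.64)]
long_carton_c [([457.4, -63.2, 153.7], 0.72)]
tall_carton_c [([426.0, 200.1, 185.0], 0.95)]
wrist {'fx': 371.64829954431775, 'fy': 371.64829954431775, 'cx': 319.32732968910835, 'cy': 242.69360464629432, 'xyz': array([ 65.79186472, 576.08302765, 385.91855026]), 'orientation': array([1.63304270e+02, 1.56714717e-02, 7.54305779e+01])}
carton_c []
flap []
long_carton_c [([403.5, -48.8, 132.3], 0.48)]
tall_carton_c []
```

View pics/scene0.png

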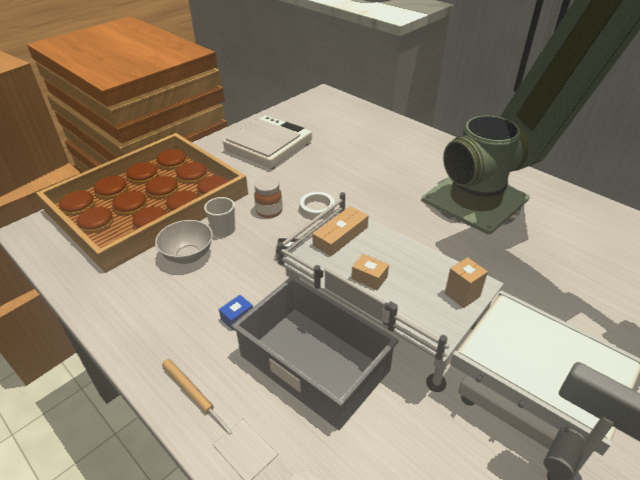

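View pics/top0.png

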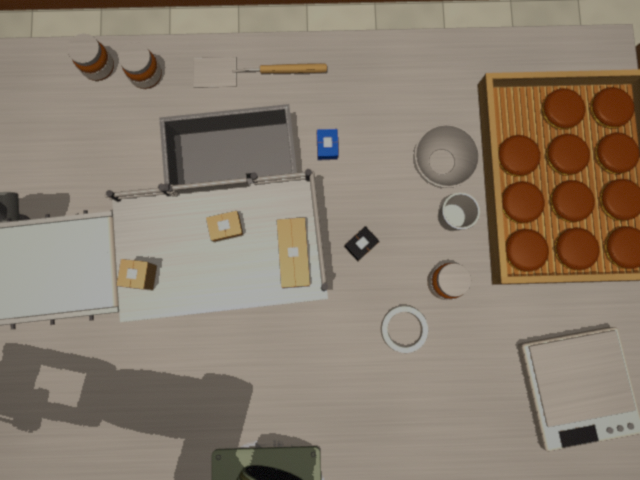

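View pics/wrist0.png

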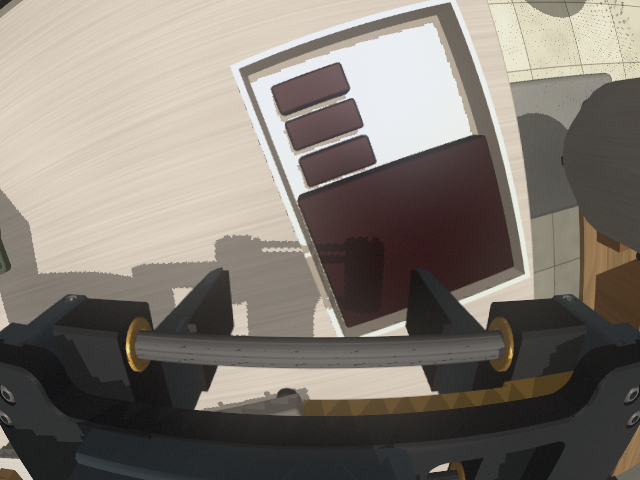

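```bash
python3 - <<'E'
import cv2
a=cv2.imread("pics/top0.png"); cv2.imwrite("pics/topz.png",cv2.resize(a[165:325,105:335],None,fx=3.4,fy=3.4,interpolation=cv2.INTER_CUBIC))
a=cv2.imread("pics/scene0.png"); cv2.imwrite("pics/scz.png",cv2.resize(a[190:380,270:510],None,fx=3.1,fy=3.1,interpolation=cv2.INTER_CUBIC))
E
```

```text
(no output)
```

View pics/topz.png

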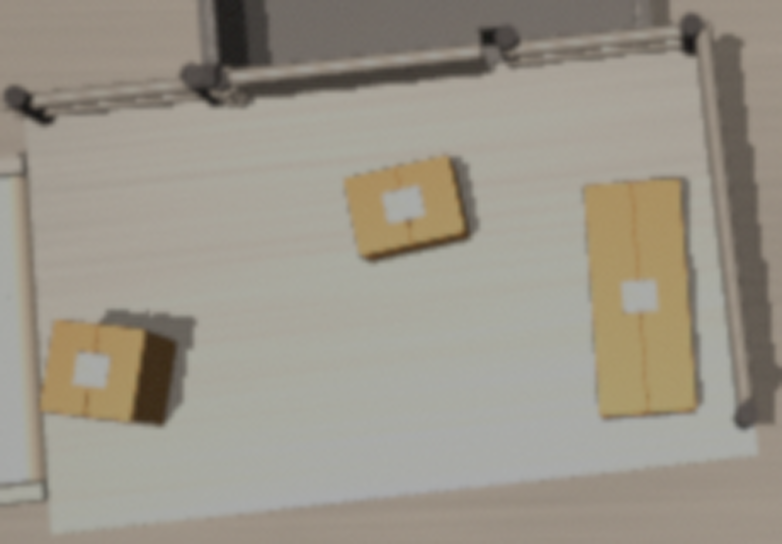

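View pics/scz.png

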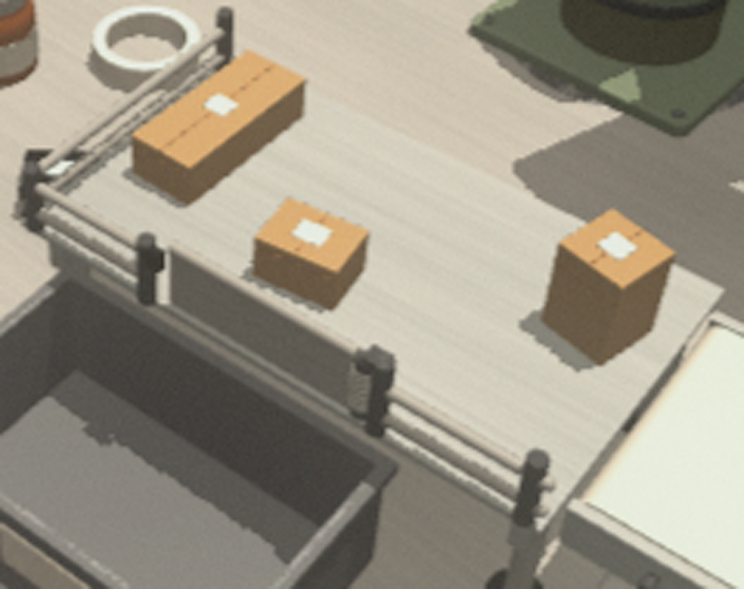

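```bash
cat > h.py <<'E'
import numpy as np
from scipy.spatial.transform import Rotation as R
C={'top':((583.0014,309.5698,228.3905),(351.5157,-80.312,1163.8707),(-171.58214598,-0.38965433,-91.48138055)),
'scene':((501.3468,313.9478,240.7261),(1049.5014,459.7709,802.2438),(-131.38429368,0.86443567,134.8922223))}
def px(cam,u,v,z):
    (f,cx,cy),p,o=C[cam]; d=R.from_euler('xyz',o,degrees=True).apply([(u-cx)/f,(v-cy)/f,1]); p=np.array(p)
    return p+d*(z-p[2])/d[2]
def tz(u,v,z): return px('top',u/3.4+105,v/3.4+165,z)
def sz(u,v,z): return px('scene',u/3.1+270,v/3.1+190,z)
E
python3 - <<'E'
from h import *
np.set_printoptions(precision=1,suppress=True)
for n,u,v,z in [("nearL",50,534,120),("nearR",757,455,120),("hinge post",203,75,176),("stop",503,37,170),("farRpost",693,26,170),("farLpost",17,96,170),("endrail near post",743,415,170),
 ("c1",344,179,154),("c2",449,155,154),("c3",468,236,154),("c4",364,253,154),("label",404,204,154),("flap l",225,77,172),("flap r",490,50,172)]: print(n,tz(u,v,z))
for n,u,v,z in [("plate corner",722,290,120),("hinge post",378,352,176),("stop",147,237,170),("c a",290,198,154),("c b",368,236,154),("c c",332,276,154),("c d",256,238,154),("label",312,232,154)]: print(n,sz(u,v,z))
E
```

```text
nearL [347.1 247.8 120. ]
nearR [ 378.4 -120.3  120. ]
hinge post [575.9 157.6 176. ]
stop [593.4   5.5 170. ]
farRpost [596.9 -92.1 170. ]
farLpost [568.6 253.6 170. ]
endrail near post [ 397.1 -112.   170. ]
c1 [524.3  89.7 154. ]
c2 [535.5  35.5 154. ]
c3 [493.   26.1 154. ]
c4 [485.5  79.5 154. ]
label [510.5  58.9 154. ]
flap l [575.5 147.3 172. ]
flap r [586.3  12.1 172. ]
plate corner [349.5 244.6 120. ]
hinge post [574.4 154.7 176. ]
stop [593.2   0.5 170. ]
c a [496.6  27.9 154. ]
c b [489.7  82.9 154. ]
c c [530.2  88.7 154. ]
c d [537.2  36.2 154. ]
label [510.2  56.8 154. ]
```

```bash
python3 - <<'E'
from h import *
np.set_printoptions(precision=1,suppress=True)
for z in (0,100,200,300): print(z,px('top',8,205,z),px('top',18,205,z),px('scene',600,390,z),px('scene',560,465,z))
# TCP target
a=np.radians(4.9);X=np.array([np.cos(a),np.sin(a)]);Y=np.array([-np.sin(a),np.cos(a)])
t=np.array([511,58.]); d=t-np.array([144.93,556.45])
b=np.radians(165.4)
print("tool dx,dy",d@[np.cos(b),np.sin(b)],d@[np.sin(b),-np.cos(b)])
d=np.array([400,250])-np.array([144.93,556.45]);print("via",d@[np.cos(b),np.sin(b)],d@[np.sin(b),-np.cos(b)])
E
```

```text
0 [586.5 516.    0. ] [586.  495.8   0. ] [344.  463.5   0. ] [523.9 472.7   0. ]
100 [566.3 464.7 100. ] [565.8 446.3 100. ] [431.9 463.  100. ] [589.5 471.1 100. ]
200 [546.1 413.5 200. ] [545.7 396.8 200. ] [519.9 462.5 200. ] [655.  469.5 200. ]
300 [525.9 362.3 300. ] [525.5 347.3 300. ] [607.8 462.1 300. ] [720.5 467.9 300. ]
tool dx,dy -479.8932676546151 -390.0796060546821
via -324.08023294843855 -232.2591440871292
```

Request:
jog_arm(
  deltas=[
    [[-0.02,-0.016,0,3.6,0.0912],[-0.05,-0.04,0,7.2,0.0912],[-0.08,-0.065,0,10.8,0.0912],[-0.11,-0.089,0,14.4,0.0912],[-0.14,-0.114,0,18,0.0912],[-0.17,-0.138,0,21.6,0.0912],[-0.2,-0.163,0,25.2,0.0912],[-0.23,-0.187,0,28.8,0.0912],[-0.26,-0.211,0,32.4,0.0912],[-0.29,-0.236,0,36,0.0912],[-0.32,-0.26,0,39.6,0.0912],[-0.35,-0.285,0,43.2,0.0912],[-0.38,-0.309,0,46.8,0.0912],[-0.41,-0.333,0,50.4,0.0912],[-0.44,-0.358,0,54,0.0912],[-0.465,-0.378,0,57.4,0.0912],[-0.48,-0.39,0,57.4,0.0912],[-0.48,-0.39,0,57.4,0.0912],[-0.48,-0.39,0,57.4,0.0912]],
  ],
)

```text
time_s: 2.33
ee_pos: [511.3, 57.5, 230.7]
ee_rot: [-180.0, -0.0, 107.9]
force: [-0.5, 0.7, -0.5]
gripper_width: 91.1
```

```bash
python3 - <<'E'
from workcell import env
import cv2
s=env.state();print(s['time_s'],s['ee_pos'],s['ee_rot'],s['qpos'])
print(env.camera_params("wrist"))
a=env.grab_frame("wrist"); cv2.imwrite("pics/wrist1.png",a[:,:,::-1])
a=env.grab_frame("scene"); cv2.imwrite("pics/scene1.png",a[:,:,::-1])
E
```

```text
2.3333 [511.26219411  57.46816726 230.69947737] [-1.79969676e+02 -4.10510825e-02  1.07882865e+02] [ 5.11191667e+00  1.28879109e+01  9.73406637e+01  3.55145936e-02
  6.98100771e+01 -1.27832277e+01]
{'fx': 371.64829954431775, 'fy': 371.64829954431775, 'cx': 319.32732968910835, 'cy': 242.69360464629432, 'xyz': array([486.26934639, 134.27935597, 385.70499856]), 'orientation': array([1.63310232e+02, 7.81915346e-02, 1.79135903e+01])}
```

View pics/wrist1.png

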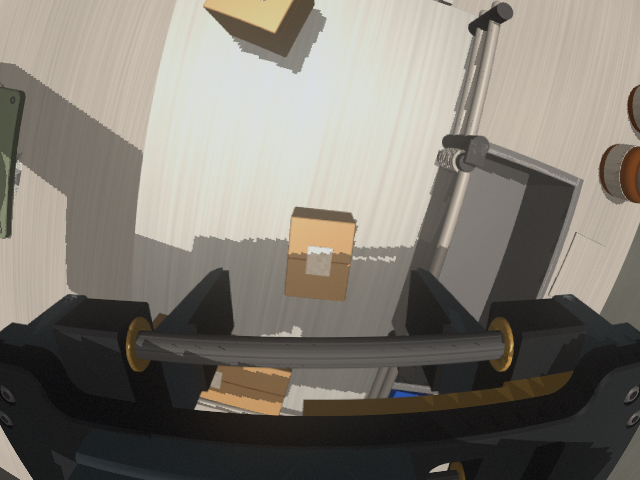

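View pics/scene1.png

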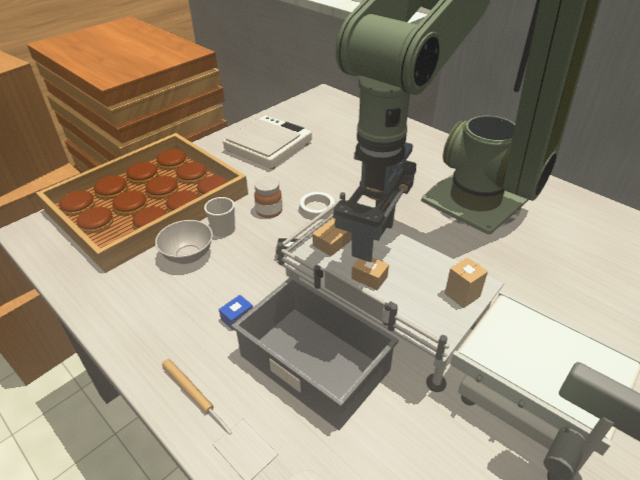

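```bash
cat >> h.py <<'E'
def wr(u,v,z,p,o):
    f=371.648;x=u-319.327;y=v-242.694;r=np.hypot(x,y);t=r/f
    d=R.from_euler('xyz',o,degrees=True).apply([x/r*np.sin(t),y/r*np.sin(t),np.cos(t)]);p=np.array(p)
    return p+d*(z-p[2])/d[2]
def root(w,r=(576.2,152.5)):
    a=np.radians(4.9);d=np.array(w)[:2]-r
    return np.array([d[0]*np.cos(a)+d[1]*np.sin(a),-d[0]*np.sin(a)+d[1]*np.cos(a)])
E
python3 - <<'E'
from h import *
np.set_printoptions(precision=1,suppress=True)
p,o=(486.269,134.279,385.705),(163.31,.078,17.9136)
c=[]
for n,u,v,z in [("c",292,217,154),("c",355,221,154),("c",346,300,154),("c",285,294,154),("hingepost",475,150,176),("farLpost",497,12,170),("flap top",455,190,172),("flap top",440,255,172)]:
    w=wr(u,v,z,p,o); print(n,w,root(w))
    if n=="c": c.append(w)
print(np.mean(c,axis=0),root(np.mean(c,axis=0)))
E
```

```text
c [485.4  79.  154. ] [-96.7 -65.5]
c [524.7  89.  154. ] [-56.8 -58.9]
c [537.5  34.5 154. ] [ -48.6 -114.3]
c [496.2  25.9 154. ] [ -90.5 -119.3]
hingepost [575.4 157.3 176. ] [-0.4  4.8]
farLpost [565.  249.4 170. ] [-2.9 97.5]
flap top [573.6 130.2 172. ] [ -4.5 -22. ]
flap top [580.4  88.9 172. ] [ -1.3 -63.7]
[511.   57.1 154. ] [-73.2 -89.5]
```

Request:
jog_arm(
  deltas=[
    [[0,0,0.02,0,0.0912],[0,0,0.045,0,0.0912],[0,0,0.065,0,0.0912],[0,0,0.08,0,0.0912],[0,0,0.086,0,0.0912],[0,0,0.086,0,0.0912],[0,0,0.086,0,0.0912]],
  ],
)

```text
time_s: 3.02
ee_pos: [511.2, 58.8, 145.6]
ee_rot: [180.0, -0.0, 108.1]
force: [0.8, -0.2, 0.5]
gripper_width: 91.3
```

```bash
python3 - <<'E'
from workcell import env
import cv2
s=env.state();print(s['time_s'],s['ee_pos'],s['ee_rot'],s['force'])
a=env.grab_frame("wrist"); cv2.imwrite("pics/wrist2.png",a[:,:,::-1])
a=env.grab_frame("scene"); cv2.imwrite("pics/scene2.png",cv2.resize(a[190:380,270:510,::-1],None,fx=3.1,fy=3.1,interpolation=cv2.INTER_CUBIC))
E
```

```text
3.0167 [511.1720053   58.84963552 145.56381895] [ 1.79954760e+02 -1.41456862e-03  1.08072359e+02] [ 0.77994367 -0.16330899  0.50649851]
```

View pics/wrist2.png

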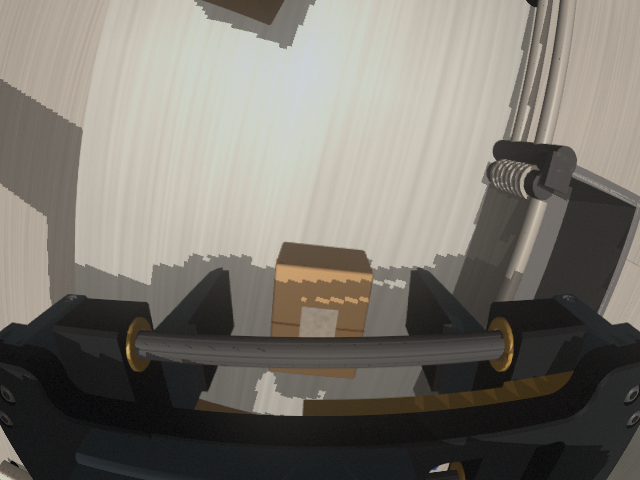

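View pics/scene2.png

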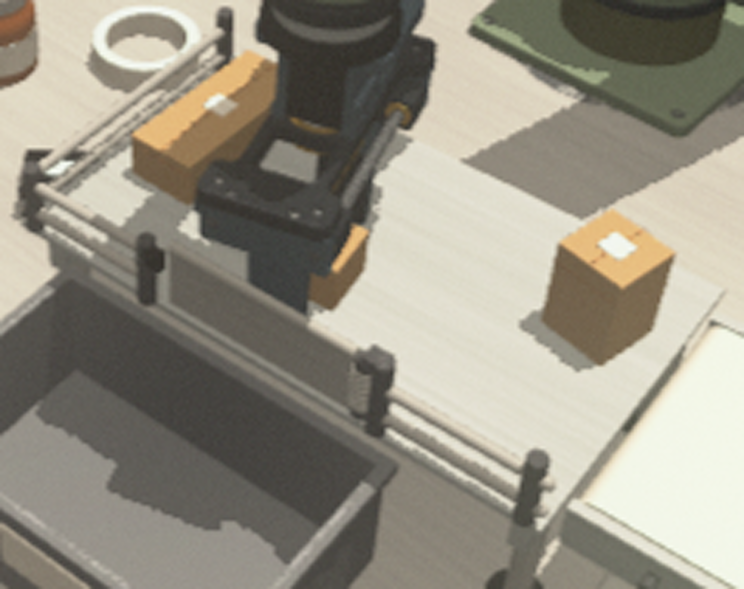

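The fingers stand either side of the carton, with the flap still shut ahead of the front finger. I'll push through now.

Request:
jog_arm(
  deltas=[
    [[-0.0005,0.002,0,0,0.0912],[-0.0014,0.006,0,0,0.0912],[-0.0023,0.01,0,0,0.0912],[-0.0032,0.014,0,0,0.0912],[-0.0042,0.018,0,0,0.0912],[-0.0051,0.022,0,0,0.0912],[-0.006,0.026,0,0,0.0912],[-0.0069,0.03,0,0,0.0912],[-0.0078,0.034,0,0,0.0912],[-0.0088,0.038,0,0,0.0912],[-0.0097,0.042,0,0,0.0912],[-0.0106,0.046,0,0,0.0912],[-0.0115,0.05,0,0,0.0912],[-0.0125,0.054,0,0,0.0912],[-0.0134,0.058,0,0,0.0912],[-0.0143,0.062,0,0,0.0912],[-0.0143,0.062,0,0,0.0912]],
  ],
)

```text
time_s: 4.53
ee_pos: [573.2, 63.2, 143.6]
ee_rot: [-179.7, -0.0, 108.0]
force: [-5.2, -0.7, -0.8]
gripper_width: 90.9
```

```bash
python3 - <<'E'
from workcell import env
import cv2
s=env.state();print(s['time_s'],s['ee_pos'],s['ee_rot'],s['force'])
a=env.grab_frame("wrist"); cv2.imwrite("pics/wrist3.png",a[:,:,::-1])
a=env.grab_frame("scene"); cv2.imwrite("pics/scene3.png",cv2.resize(a[190:380,270:510,::-1],None,fx=3.1,fy=3.1,interpolation=cv2.INTER_CUBIC))
E
```

```text
4.5333 [573.1694358   63.19365523 143.5853479 ] [-1.79688890e+02 -3.14375493e-02  1.08035736e+02] [-5.22125978 -0.73562993 -0.84055537]
```

View pics/wrist3.png

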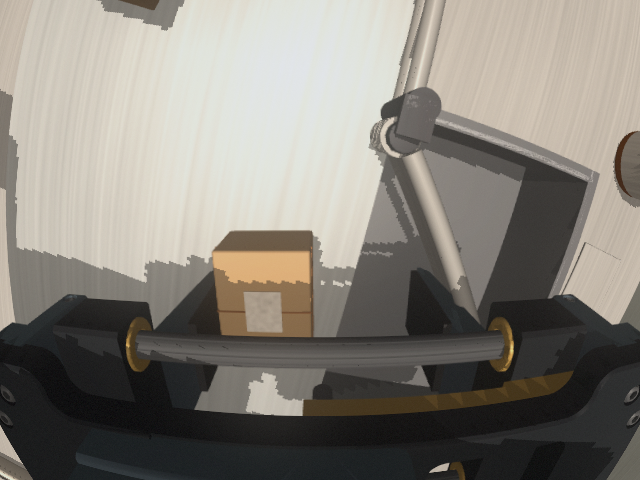

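View pics/scene3.png

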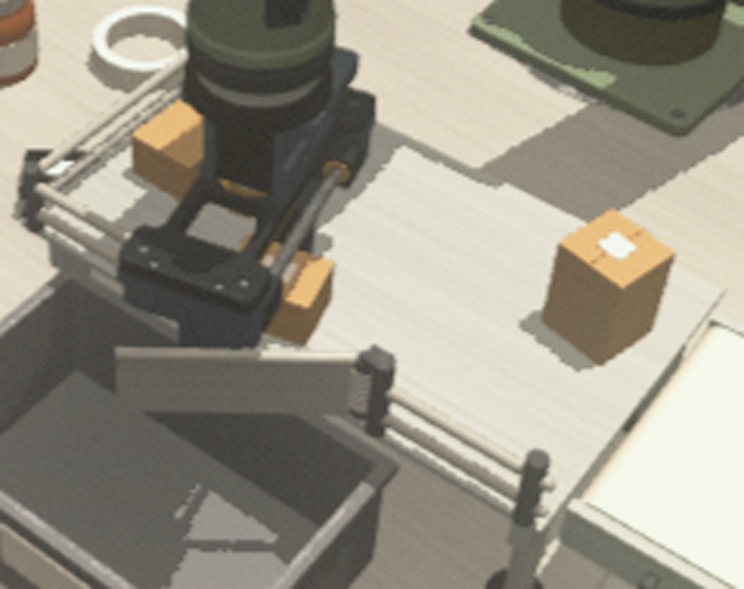

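Request:
jog_arm(
  deltas=[
    [[-0.0005,0.002,0,0,0.0912],[-0.0014,0.006,0,0,0.0912],[-0.0023,0.01,0,0,0.0912],[-0.0032,0.014,0,0,0.0912],[-0.0042,0.018,0,0,0.0912],[-0.0051,0.022,0,0,0.0912],[-0.006,0.026,0,0,0.0912],[-0.0069,0.03,0,0,0.0912],[-0.0078,0.034,0,0,0.0912],[-0.0088,0.038,0,0,0.0912],[-0.0097,0.042,0,0,0.0912],[-0.0106,0.046,0,0,0.0912],[-0.0113,0.049,0,0,0.0912],[-0.0113,0.049,0,0,0.0912],[-0.0113,0.049,0,0,0.0912],[-0.0113,0.049,0,0,0.0912],[-0.0113,0.049,0,0,0.0912]],
  ],
)

```text
time_s: 6.05
ee_pos: [624.8, 67.6, 144.6]
ee_rot: [-180.0, 0.0, 108.0]
force: [-1.6, -2.9, -2.0]
gripper_width: 91.2
```

```bash
python3 - <<'E'
from workcell import env
import cv2
s=env.state();print(s['time_s'],s['ee_pos'],s['ee_rot'],s['force'])
a=env.grab_frame("wrist"); cv2.imwrite("pics/wrist4.png",a[:,:,::-1])
a=env.grab_frame("scene"); cv2.imwrite("pics/scene4.png",cv2.resize(a[190:380,270:510,::-1],None,fx=3.1,fy=3.1,interpolation=cv2.INTER_CUBIC))
E
```

```text
6.05 [624.75823625  67.55947282 144.57901981] [-1.79996252e+02  3.77565807e-02  1.07990180e+02] [-1.56752582 -2.87785217 -2.00278886]
```

View pics/wrist4.png

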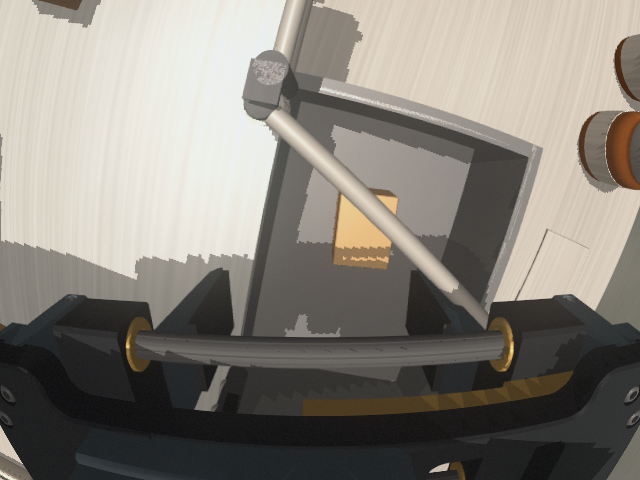

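View pics/scene4.png

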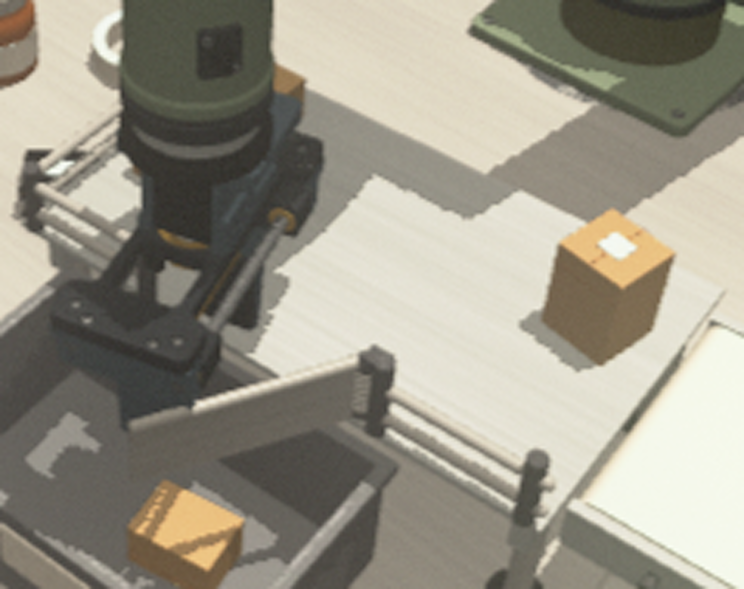

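Request:
jog_arm(
  deltas=[
    [[0,0,0,0,0.0912],[0.0009,-0.004,0,0,0.0912],[0.0023,-0.01,0,0,0.0912],[0.0042,-0.018,0,0,0.0912],[0.006,-0.026,0,0,0.0912],[0.0078,-0.034,0,0,0.0912],[0.0097,-0.042,0,0,0.0912],[0.0115,-0.05,0,0,0.0912],[0.0134,-0.058,0,0,0.0912],[0.0152,-0.066,0,0,0.0912],[0.0171,-0.074,0,0,0.0912],[0.0189,-0.082,0,0,0.0912],[0.0208,-0.09,0,0,0.0912],[0.0226,-0.098,0,0,0.0912],[0.0244,-0.106,0,0,0.0912],[0.0249,-0.108,0,0,0.0912],[0.0249,-0.108,0,0,0.0912]],
  ],
)

```text
time_s: 7.57
ee_pos: [514.3, 58.8, 145.3]
ee_rot: [179.9, -0.0, 108.0]
force: [0.5, -0.3, -0.2]
gripper_width: 91.2
```

Request:
jog_arm(
  deltas=[
    [[0,0,-0.01,0,0.0912],[0,0,-0.03,0,0.0912],[0,0,-0.06,0,0.0912],[0,0,-0.09,0,0.0912],[0,0,-0.12,0,0.0912],[0,-0.03,-0.14,0,0.0912],[0,-0.06,-0.15,0,0.0912],[0,-0.09,-0.15,0,0.0912],[0,-0.1,-0.15,0,0.0912],[0,-0.1,-0.15,0,0.0912],[0,-0.1,-0.15,0,0.0912],[0,-0.1,-0.15,0,0.0912],[0,-0.1,-0.15,0,0.0912]],
  ],
)

```text
time_s: 8.65
ee_pos: [420.4, 27.7, 294.6]
ee_rot: [-180.0, -0.0, 108.0]
force: [0.5, 0.1, 0.2]
gripper_width: 91.2
```

```bash
python3 - <<'E'
from workcell import env
import cv2
from h import *
s=env.state();print(s['time_s'],s['ee_pos'],s['force'])
a=env.grab_frame("wrist"); cv2.imwrite("pics/wrist5.png",a[:,:,::-1])
a=env.grab_frame("scene"); cv2.imwrite("pics/scene5.png",a[:,:,::-1])
for l in ("carton_c","flap","long_carton_c","tall_carton_c"):
    print(l,[(d['xyz'],round(d['conf'],2),root(d['xyz']).round()) for d in env.look_for("scene",l)][:4])
E
```

```text
8.65 [420.41979108  27.70747778 294.63509134] [0.53002811 0.06591539 0.20768016]
carton_c [([697.6, -131.6, 37.3], 0.55, array([  97., -293.])), ([487.6, -201.7, 34.2], 0.45, array([-119., -345.]))]
flap [([580.0, 87.8, 156.4], 0.88, array([ -2., -65.]))]
long_carton_c [([471.2, -51.5, 154.6], 0.9, array([-122., -194.])), ([540.5, 186.5, 122.3], 0.28, array([-33.,  37.]))]
tall_carton_c [([538.9, 185.9, 114.4], 0.62, array([-34.,  36.])), ([445.3, 209.0, 175.1], 0.6, array([-126.,   67.]))]
```

View pics/scene5.png

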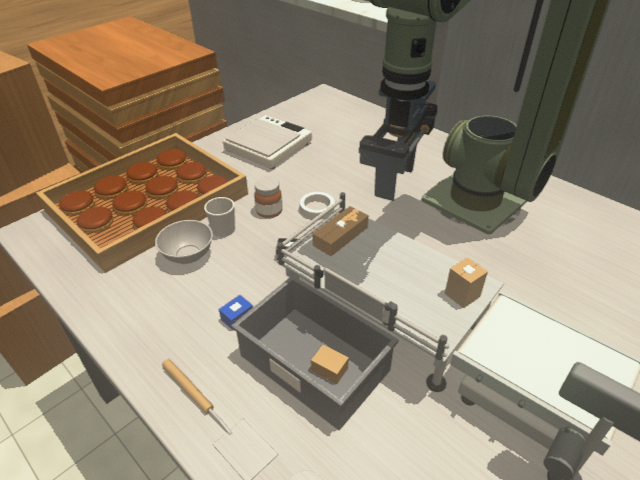

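View pics/wrist5.png

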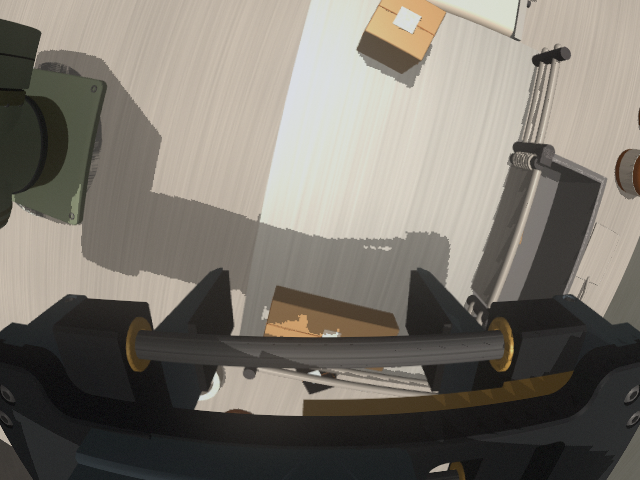

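The scene picture shows the carton lying in the bin at pixel (330,363), the flap in line with the rail, and the good cartons and bench items unmoved.

```bash
python3 -c "
from workcell import env
print(env.job_done())"
```

```text
the job is handed in; nothing more can be done
None
```

The small carton is in the reject bin, the flap is shut again, and I handed the job in at about 9 s of the 32 s allowed; no verdict is reported.

**What I did:** I lowered the open fingers to either side of the carton. The front finger opened the flap, about 0.65 rad at the mid-push picture by eye and then wider. The rear finger pushed the carton along the plate until it dropped. I then drew the fingers back slowly so the flap closed against them, and lifted clear.

**Last checks:**
- **Carton:** the scene picture shows it lying flat in the bin.
- **Flap:** the network found it in line with the rail, within a few millimetres of where it was at the start.
- **Good cartons:** both were within about 1 mm of the first scene reading.
- **Bench items:** the jar, cup, bowl and tape look unmoved in the picture. I did not measure them.
- **Arm:** it is clear of everything, with about 0.5 N on the wrist, which is noise.

**Where the checks disagreed:**
- **Missed carton:** in the last picture the network did not find the carton in the bin and reported only its blue and black look-alikes. That the carton is in the bin rests on the pictures alone.
- **False reports:** it also reported a tall and a long carton where there is only bare plate. The tall one scored slightly above the real tall carton (0.62 against 0.60), and the picture shows nothing there.

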